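Shut the sample cover and step the vial disc three clicks

TASK

Swing the cover of the sample module down until it is fully shut, without slamming it. Then push the click lever on from its rest stop by exactly three clicks, feeling each one, and never on to a fourth. The lever springs back if it is let go, so finish still holding it at the third click, and leave the bottle, the vial rack and the tip box where they stand.

Things in the scene. Friction and masses are not known exactly. Their poses are not given: they have to be found in the camera images.
- module: Fixed cream housing slab, 260 (x) by 420 (y) by 50 mm high, standing on the bench; origin under its centre on the bench, its front looks to its own -x. On top of its +y half sits the square vial well, 190 by 190 mm and 50 mm high, centred at module (0, +100) mm, so its rim is 100 mm above the bench. On its -y half is the lever with its toothed steel wheel.
- cover (a joint): Angle of the pale blue cover (190 by 190 by 8 mm, 250 g) over the vial well: 0 = fully shut, grows as it opens (upwards); it starts open between 0.5 and 0.9. A stiff friction hinge keeps it wherever it is left; 1 to 4 N downwards at its handle closes it.
- cover_hinge (a point): Point on the cover's hinge line, at the middle of the well's far (module +x) rim, 100 mm above the bench; the hinge line runs along the module's y. The axes of this point turn with the cover: at any angle the cover runs 190 mm along its own -x from here, its upper face 8 mm up along its own z.
- cover_handle (a point): Middle of the cover's black bar handle: a round bar 11 mm thick and 95 mm long along the module's y, with two stems. It lies, in the cover's own axes, 160 mm along -x from the hinge line and 43 mm up (along the cover's z), 35 mm above the cover's upper face, 30 mm in from its front edge.
- lever (a joint): Angle of the steel click lever: 0 = rest stop, grows counter-clockwise from above, up to 1.35. A sprung plunger drops into its toothed wheel every 0.2244 rad: clicks at 0.224, 0.449, 0.673 (third), 0.898.. A spring pushes back to 0. Pushing the handle steadily, the force peaks at 7 to 14 N as it leaves a click, sinks to 2 to 5 N just before the next, and rises again once seated there; 4 to 6 N rests in a click.
- lever_pivot (a point): Point on the lever's upright axis, 80 mm above the bench, at module (+40, -110) mm.
- handle: The lever's upright black round handle, 18 mm in diameter and 55 mm tall, fixed on the lever's end 100 mm from its axis; origin at the centre of its foot, 80 mm above the bench, so its top is at 135 mm. At rest it lies from the pivot along the module's -x, and swings towards the module's -y as the lever advances. Below it is the flat lever arm, 18 mm wide and 8 mm thick.
- handle_mid (a point): Point on the axis of the lever handle, 35 mm above its foot, 20 mm below its top: a good height to grip.
- bottle: Loose white bottle with screw cap, 70 mm in diameter, 163 mm tall; origin at the centre of its underside. Leave it alone.
- vial_rack: Loose grey block rack with eight small capped vials, 60 by 110 mm, 65 mm tall; origin at the centre of its underside. Leave it alone.
- tip_box: Loose flat white tip box with a grey lid, 122 by 82 mm, 49 mm tall; origin at the centre of its underside. Leave it alone.

How it is judged:
By the outcome, as a careful person would: the job done as asked, in the order asked, and still so for the second after the job is handed in, while the arm keeps its last pose, push and grip.
It also fails if it takes over 70 s, if anything falls off the work surface, if the arm or the gripper's body presses on something with over 40 N, if the wrist force passes 120 N, or if a joint passes its speed limit or range.

ROBOT

A 6-joint arm with a two-finger parallel gripper is mounted at the origin on the work surface. World frame = base frame: x ahead of the robot, y to its left, z up, the work surface at z = 0. Lengths are in m, angles in rad, forces in N, time in s.
With the tool pointing down it reaches from about 0.35 to 0.85 m from the base axis. Payload 8.1 kg.
Tool frame: the origin (TCP) lies between the finger pads; the fingertips stand 11 mm ahead of it and the grasp point (between the pads) lies 8 mm behind it (robot.tips_ahead is the distance from the TCP to the fingertips, in m); z points along the fingers, y is the line along which they close (so a half turn about z gives the same grasp; the last joint's range is limited). The gripper opens to 93 mm and grips with 3 to 60 N. Pads are 15 mm wide; open, the fingers measure 128 mm over their backs; the gripper's body (75 mm by 188 mm) begins 65 mm behind the grasp point.
Start: joints at [-1.389, 0.13, 1.488, -0, 1.523, -0.085], TCP at [0.158, -0.579, 0.23] pointing down, gripper open.
Joint ranges: [-2.96, 2.96], [-0.89, 2.26], [0.02, 2.5], [-1.34, 4.48], [0, 2.73], [-2.66, 2.66]. Speed limits (rad/s): [2.39, 2.39, 2.79, 3.14, 3.14, 3.14].

INTERFACE

Orientations are given as a rotation vector (axis times angle).
In Python, from plant import robot gives the robot as it stands. The module is installed in compiled form; this text tells all that it offers.
- The arm moves only by the tool move_arm, never from a script. Its argument "deltas" is one flat list of numbers, 7 for each row, row after row: the shift along the tool's x, y, z in m, then the turn, a rotation vector about the tool's x, y, z in rad, then the opening, from 0 (shut) to 1 (fully open). A call has 1 to 12 rows; each row is the pose to reach, as a shift and turn from the pose commanded when the call began, along the tool's axes at that moment; what a row does not reach only later rows make up. A row lasts 1/8 s, in which the tool goes at most 62.5 mm and 10.7 degrees, less where a joint would pass 70% of its speed; a pose out of reach is approached as far as the arm can. A call with a gripper value outside its range is refused whole. The fingers move at their own pace and stop on an object; "squeeze" is the grip in N (left out, the last holds). Time passes only in rows, so rows that repeat a pose let the fingers close. It gives the time, the measured TCP pose, the force, the opening and the grip force at its end, in the units of the state.
- robot.read_state(): the state, without advancing time (a new reading comes with each control period).
- robot.read_camera(name): name is "scene" or "top"; returns (picture, depth): 384x512x3 uint8, red, green, blue; 384x512 float32, m along the optical axis (not along the pixel's ray), 0 where there is no reading.
- robot.camera_model(name): a dict with "K" (3x3 intrinsics, pixels), "k1" (the pictures are not rectified: a ray, as slopes to the right and down, at radius r is drawn at 1 + k1 r^2 times it, then the intrinsics apply), "R" (3x3) and "t" (3): a world point X has camera coordinates R X + t. Camera axes: x right, y down, z forward; pixel columns grow to the right and rows downward; lengths in m; the calibration is good to about 2 mm. A picture is of the moment at which its call begins. camera_model takes no time and is no camera call.
- robot.close_job(): hands the job in; it is judged then, once.
Trained networks look in the newest picture that a camera, given by its name, has taken for a name from the list of things; names that differ only in an ending like _2 or _b are one class to them, and where a whole thing is asked for, a point or a joint stands for the part that bears it (a point fixed in the world has none). Each returns a list of dicts, best first, with "confidence" (0 to 1); they miss things now and then, are a little off and sometimes report something else, mostly with a low value. They report only what shows in the picture. A call takes as long as a camera call.
- robot.recognise(camera, label): "uv" ([column, row] in pixels, amid what is visible of it).
The state is a dict: "t": time; "q": joint angles; "dq": joint speeds; "joint_torque": joint torques, N m; "tool_pos": TCP position; "orientation": TCP orientation; "force": force on the tool from outside, world axes, zero at the start; "wrist_torque": the same for the moment, N m; "opening": finger opening in m; "gripper_force": force on a finger pad.
Only numpy, scipy, OpenCV 4.12 (cv2) and the standard library are available. Lean on these libraries where they do the work, as an engineer would, in place of code of your own. Each camera call takes 0.05 s, during which the arm holds its last target. There are 200 camera calls.

## Working session

There is one attempt and no reset: what is moved stays moved. The work goes in short steps, Python scripts to look and compute and a tool call to move; the robot and the scene stay as the last step left them, time stands still between calls to the robot, and variables do not carry over. Pictures are saved under pics/ and viewed, at most 10 in all, crops included, and the job is handed in when it is done.

Besides the shell and the picture viewer there is one more tool, called after ">>>" as name(argument=value, ...) on one line, values as JSON. move_arm: Moves the arm, as the interface text tells. Its arguments: {"type":"object","properties":{"deltas":{"type":"array","items":{"type":"number"}},"squeeze":{"type":"number"}},"required":["deltas"]}

```bash
mkdir -p pics
cat > h.py <<'E'
import numpy as np, cv2
from scipy.spatial.transform import Rotation as Rot
from plant import robot
def cam(n):
    m=robot.camera_model(n); return {k:np.array(v) if k!='k1' else v for k,v in m.items()}
def dist(m): return np.array([m['k1'],0,0,0,0.])
def unproj(m,uv,d):
    p=cv2.undistortPoints(np.array(uv,float).reshape(-1,1,2),m['K'],dist(m)).reshape(-1,2)
    c=np.c_[p,np.ones(len(p))]*np.array(d).reshape(-1,1)
    return (c-m['t'])@m['R']
def proj(m,X):
    return cv2.projectPoints(np.array(X,float).reshape(-1,1,3),cv2.Rodrigues(m['R'])[0],m['t'],m['K'],dist(m))[0].reshape(-1,2)
def cloud(m,d):
    v,u=np.mgrid[0:d.shape[0],0:d.shape[1]]
    return unproj(m,np.c_[u.ravel(),v.ravel()],d.ravel()).reshape(*d.shape,3)
E
cat > look.py <<'E'
from h import *
for n in ('scene','top'):
    p,d=robot.read_camera(n); np.savez(f'{n}.npz',p=p,d=d)
    cv2.imwrite(f'pics/{n}0.png',p[:,:,::-1])
    m=cam(n); C=cloud(m,d)
    print(n,(-m['R'].T@m['t']).round(3))
    for l in ('module','cover','cover_handle','lever','lever_pivot','handle','bottle','vial_rack','tip_box'):
        for r in robot.recognise(n,l)[:2]:
            u,v=np.round(r['uv']).astype(int)
            print(l,round(r['confidence'],2),u,v,C[v,u].round(3))
s=robot.read_state(); print(s)
E
python3 look.py
```

```text
scene [ 1.344 -0.256  0.877]
module 0.9 257 206 [0.646 0.012 0.09 ]
cover 0.69 284 171 [0.609 0.1   0.152]
cover_handle 0.7 285 171 [0.61  0.103 0.152]
lever 0.91 209 216 [ 0.629 -0.112  0.081]
lever 0.73 130 232 [ 0.581 -0.311  0.048]
lever_pivot 0.73 207 211 [ 0.617 -0.113  0.089]
handle 0.34 260 270 [ 0.801 -0.039  0.04 ]
bottle 0.59 363 192 [0.708 0.287 0.103]
vial_rack 0.92 260 270 [ 0.801 -0.039  0.04 ]
tip_box 0.66 129 233 [ 0.586 -0.314  0.051]
top [0.465 0.028 1.077]
module 0.81 269 212 [0.581 0.013 0.049]
module 0.26 280 143 [ 0.789 -0.027  0.038]
cover 0.82 230 200 [0.603 0.114 0.157]
cover_handle 0.86 230 202 [0.597 0.113 0.161]
lever 0.76 306 199 [ 0.61  -0.09   0.089]
lever_pivot 0.91 308 202 [ 0.603 -0.096  0.079]
bottle 0.77 167 179 [0.672 0.29  0.119]
vial_rack 0.7 278 141 [ 0.786 -0.02   0.065]
tip_box 0.88 380 221 [ 0.546 -0.305  0.044]
{'t': 1.0, 'q': array([-1.38941973e+00,  1.30363907e-01,  1.48821505e+00, -1.57796846e-05,
        1.52303257e+00, -8.54196792e-02]), 'dq': array([ 0.00075185, -0.0004995 , -0.00047611, -0.00138424, -0.00012305,
        0.0003274 ]), 'joint_torque': array([ 2.83838117e-04, -5.59768438e+01, -4.92068124e+01,  7.69770937e-02,
        2.26229365e-02, -4.58282022e-05]), 'tool_pos': array([ 0.15818792, -0.57875957,  0.22964852]), 'orientation': array([-3.11366357e+00, -4.17839550e-01,  2.61512460e-05]), 'force': array([0.00368026, 0.74111114, 0.64437037]), 'wrist_torque': array([0.03663332, 0.02853914, 0.04929771]), 'gripper_force': 0.0, 'opening': 0.09308387472961639}
```

```bash
python3 -c "
import cv2,numpy as np
a=cv2.imread('pics/scene0.png');b=cv2.imread('pics/top0.png')
cv2.imwrite('pics/both.png',cv2.resize(np.vstack([a,b]),(400,600)) if 0 else cv2.resize(np.hstack([a,b]),(800,300)))"
```

```text
(no output)
```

View pics/scene0.png

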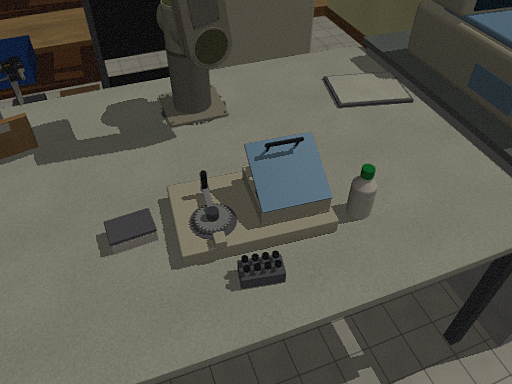

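View pics/top0.png

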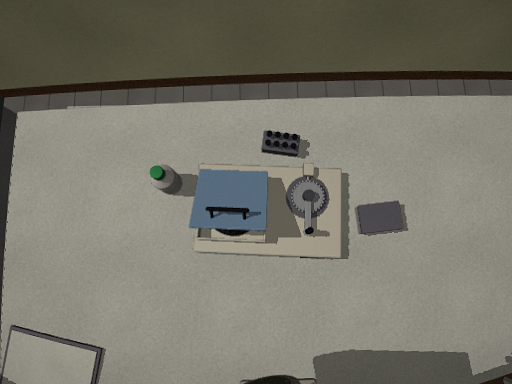

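The scene view shows the cover open over its well, with the bar handle at about (285,145), and the lever to the left with its handle at (204,180). In the top view the cover handle is at (228,211), the lever pivot at (308,196), the lever handle at (309,230), and the slab corners at (200,164), (341,168), (341,257) and (194,254).

```bash
cat > fit.py <<'E'
from h import *
m=cam('top'); z=np.load('top.npz'); C=cloud(m,z['d']); p=z['p'].astype(int)
X=C.reshape(-1,3)
slab=X[(abs(X[:,2]-.05)<.008)&(X[:,0]>.4)&(X[:,0]<.76)&(abs(X[:,1]-.02)<.25)]
print(cv2.minAreaRect((slab[:,:2]*1000).astype(np.float32)), len(slab))
uv=np.array([[200,164],[341,168],[341,257],[194,254]],float)
# corners at z=.05 by ray
o=-m['R'].T@m['t']; P=unproj(m,uv,np.ones(4)); c=o+(P-o)*((.05-o[2])/(P[:,2]-o[2]))[:,None]
print(c.round(3), c.mean(0).round(3))
# cover plane: bluish pixels
for n in ('top','scene'):
    m=cam(n); z=np.load(n+'.npz'); C=cloud(m,z['d']); p=z['p'].astype(int)
    mk=(p[...,2]>p[...,0]+25)&(abs(C[...,0]-.6)<.17)&(abs(C[...,1]-.1)<.15)&(C[...,2]>.09)
    B=C[mk]; c=np.median(B,0); n_=np.linalg.svd(B-c,full_matrices=False)[2][2]; n_*=np.sign(n_[2])
    print('cover',len(B),c.round(3),n_.round(3),'angle',np.arccos(n_[2]).round(3),'yaw',np.arctan2(-n_[1],-n_[0]).round(3))
    dark=(p.max(-1)<60)&(abs(C[...,0]-.6)<.2)&(C[...,2]>.1)
    for a,b in ((-.2,0),(0,.2)):
        k=dark&(C[...,1]>a)&(C[...,1]<b); 
        if k.any(): print('dark',a,k.sum(),np.median(C[k],0).round(3),C[k].max(0).round(3))
E
python3 fit.py
```

```text
((611.9019775390625, 14.143081665039062), (420.8713073730469, 302.9333190917969), 86.00948333740234) 7189
[[ 0.729  0.211  0.05 ]
 [ 0.704 -0.202  0.05 ]
 [ 0.448 -0.185  0.05 ]
 [ 0.468  0.228  0.05 ]] [0.587 0.013 0.05 ]
cover 3872 [0.608 0.113 0.155] [0.822 0.021 0.569] angle 0.966 yaw -3.116
dark -0.2 43 [ 0.521 -0.088  0.134] [ 0.529 -0.082  0.138]
dark 0 279 [0.569 0.103 0.22 ] [0.584 0.166 1.077]
cover 4474 [0.62  0.107 0.148] [ 0.486 -0.031  0.873] angle 0.509 yaw 3.078
dark -0.2 79 [ 0.527 -0.095  0.122] [ 0.531 -0.085  0.138]
dark 0 230 [0.574 0.1   0.217] [0.698 0.191 0.223]
```

```bash
cat >> h.py <<'E'
yaw=-.064; c0=np.array([.587,.0135,0])
M=Rot.from_euler('z',yaw).as_matrix(); xm,ym,zm=M.T
hinge=c0+.095*xm+.1*ym+.1*zm; pivot=c0+.04*xm-.11*ym+.08*zm
def barpt(a): return hinge+xm*(-.16*np.cos(a)+.043*np.sin(a))+zm*(.16*np.sin(a)+.043*np.cos(a))
def toolR(tilt=0,az=0): # tool x = ym turned by az, tilt about ym
    return M@Rot.from_euler('z',az).as_matrix()@np.array([[0,np.cos(tilt),-np.sin(tilt)],[1,0,0],[0,-np.sin(tilt),-np.cos(tilt)]])
def delta(p,R,s=None):
    s=s or robot.read_state(); R0=Rot.from_rotvec(s['orientation'])
    return np.r_[R0.inv().apply(np.array(p)-s['tool_pos']),(R0.inv()*Rot.from_matrix(R)).as_rotvec()].round(4)
E
python3 - <<'E'
from h import *
R=toolR(.25); b=barpt(.515); print(hinge,pivot,b)
print(delta(b+R[:,2]*(.003-.09),R))
E
```

```text
[0.68820114 0.10721942 0.1       ] [ 0.61988291 -0.09883305  0.08      ] [0.57037502 0.1147706  0.21622816]
[ 0.6008 -0.5533 -0.0709  0.217  -0.155  -1.2332]
```

>>> move_arm(deltas=[0.05,-0.04,-0.07,0.02,-0.015,-0.12,0.5,0.601,-0.553,-0.071,0.217,-0.155,-1.233,0.5,0.601,-0.553,-0.071,0.217,-0.155,-1.233,0.5,0.601,-0.553,-0.071,0.217,-0.155,-1.233,0.5,0.601,-0.553,-0.071,0.217,-0.155,-1.233,0.5,0.601,-0.553,-0.071,0.217,-0.155,-1.233,0.5,0.601,-0.553,-0.071,0.217,-0.155,-1.233,0.5,0.601,-0.553,-0.071,0.217,-0.155,-1.233,0.5,0.601,-0.553,-0.071,0.217,-0.155,-1.233,0.5,0.601,-0.553,-0.071,0.217,-0.155,-1.233,0.5,0.601,-0.553,-0.071,0.217,-0.155,-1.233,0.5,0.601,-0.553,-0.071,0.217,-0.155,-1.233,0.5], squeeze=8)

```text
t: 2.5
tool_pos: [0.5468, 0.0408, 0.298]
orientation: [-2.151, -2.017, 0.253]
force: [0.6, -0.9, -0.2]
opening: 0.0462
gripper_force: 0.0
```

```bash
cat > d1.py <<'E'
from h import *
R=toolR(.25); b=barpt(.515)
print(delta(b+R[:,2]*(.003-.09),R))
E
python3 d1.py
```

```text
[ 0.0754  0.0384 -0.0124  0.0006  0.0002 -0.0001]
```

>>> move_arm(deltas=[0.075,0.038,-0.012,0,0,0,0.5,0.075,0.038,-0.012,0,0,0,0.5,0.075,0.038,-0.012,0,0,0,0.5,0.075,0.038,-0.012,0,0,0,0.5])

```text
t: 3.0
tool_pos: [0.5902, 0.1103, 0.3]
orientation: [-2.151, -2.016, 0.254]
force: [-0.2, 0.2, -0.3]
opening: 0.0468
gripper_force: 0.0
```

```bash
python3 d1.py
python3 - <<'E'
from h import *
for n in ('scene','top'):
    p,d=robot.read_camera(n); m=cam(n); C=cloud(m,d)
    for a in (.515,): print(n,proj(m,[barpt(a)]))
    if n=='scene': cv2.imwrite('pics/s1.png',cv2.resize(p[90:250,180:380,::-1],None,fx=4,fy=3.75))
    dark=(p.max(-1)<60)&(abs(C[...,0]-.58)<.05)&(C[...,2]>.205)&(C[...,2]<.232)&(abs(C[...,1]-.11)<.08)
    print(dark.sum(),C[dark].mean(0).round(4) if dark.any() else '',C[dark].min(0).round(3),C[dark].max(0).round(3))
E
```

```text
[ 0.0032  0.0013 -0.0009 -0.0003  0.0004 -0.0007]
scene [[284.46921193 141.38171853]]
150 [0.5737 0.11   0.2184] [0.565 0.061 0.206] [0.581 0.164 0.224]
top [[227.38814247 209.85086171]]
63 [0.568  0.0792 0.2188] [0.56  0.065 0.206] [0.574 0.094 0.225]
```

View pics/s1.png

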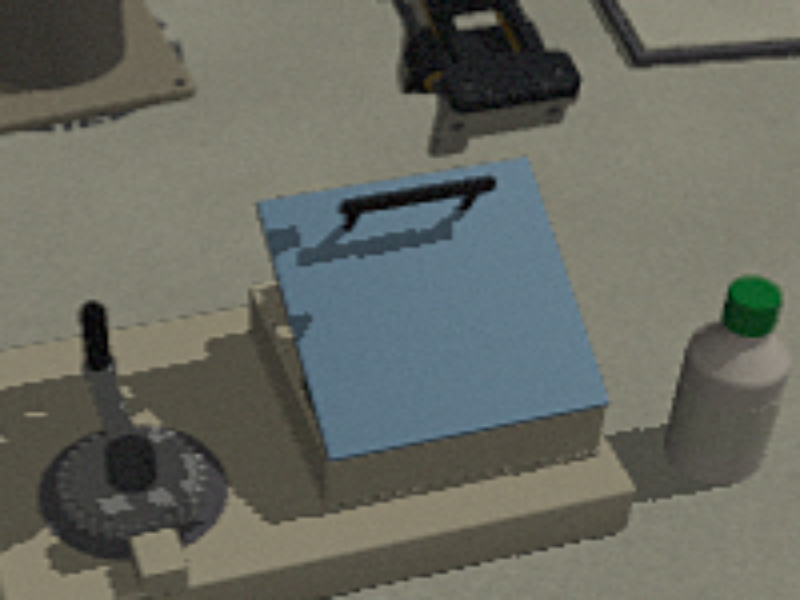

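The gripper hangs just above the bar handle, at about (418,193) in the crop. My predicted point falls on that same spot, so I'm going down to grip.

>>> move_arm(deltas=[0.002,0.001,0.04,0,0,0,0.5,0.002,0.001,0.07,0,0,0,0.5,0.002,0.001,0.089,0,0,0,0.5,0.002,0.001,0.089,0,0,0,0.5,0.002,0.001,0.089,0,0,0,0.0,0.002,0.001,0.089,0,0,0,0.0,0.002,0.001,0.089,0,0,0,0.0,0.002,0.001,0.089,0,0,0,0.0], squeeze=10)

```text
t: 4.1
tool_pos: [0.5705, 0.1144, 0.2137]
orientation: [-2.152, -2.018, 0.251]
force: [15.7, 0.0, -14.2]
opening: 0.011
gripper_force: 9.7
```

```bash
cat > d2.py <<'E'
from h import *
s=robot.read_state(); print(s['opening'],s['gripper_force'],s['force'].round(1))
R=toolR(.25); p0=s['tool_pos']; 
off=p0-barpt(.515); print('off',off.round(4),R[:,2]*.003)
for a in np.linspace(.515,-.02,11)[1:]:
    print(round(a,3),delta(barpt(a)+off,Rot.from_rotvec(s['orientation']).as_matrix(),s))
E
python3 d2.py
```

```text
0.010995840801477993 9.674473106861115 [ 15.7   0.  -14.2]
off [ 0.0001 -0.0004 -0.0026] [-7.40692347e-04  4.74691391e-05 -2.90673727e-03]
0.462 [-0.     -0.0043  0.0078 -0.     -0.     -0.    ]
0.408 [-0.     -0.0081  0.0157 -0.     -0.     -0.    ]
0.354 [-0.     -0.0115  0.0239 -0.     -0.     -0.    ]
0.301 [-0.     -0.0145  0.0323 -0.     -0.     -0.    ]
0.248 [-0.     -0.017   0.0408 -0.     -0.     -0.    ]
0.194 [-0.     -0.0191  0.0494 -0.     -0.     -0.    ]
0.14 [-0.     -0.0207  0.0581 -0.     -0.     -0.    ]
0.087 [-0.     -0.0219  0.0669 -0.     -0.     -0.    ]
0.033 [-0.     -0.0225  0.0757 -0.     -0.     -0.    ]
-0.02 [-0.     -0.0227  0.0846 -0.     -0.     -0.    ]
```

>>> move_arm(deltas=[0,0.0005,0.002,0,0,0,0,0,-0.0015,0.006,0,0,0,0,0,-0.004,0.01,0,0,0,0,0,-0.006,0.0145,0,0,0,0,0,-0.0077,0.0188,0,0,0,0,0,-0.0094,0.0235,0,0,0,0,0,-0.011,0.028,0,0,0,0,0,-0.0124,0.0323,0,0,0,0,0,-0.0138,0.0365,0,0,0,0,0,-0.015,0.0408,0,0,0,0,0,-0.015,0.0408,0,0,0,0])

```text
t: 5.48
tool_pos: [0.5447, 0.1161, 0.177]
orientation: [-2.15, -2.017, 0.254]
force: [1.6, 2.7, -5.2]
opening: 0.0106
gripper_force: 10.0
```

```bash
cat > d3.py <<'E'
from h import *
s=robot.read_state(); print(s['opening'],s['gripper_force'],s['force'].round(1),s['tool_pos'])
off=np.array([.0001,-.0004,-.0026]); 
a=min(np.linspace(-.05,.6,651),key=lambda a:np.linalg.norm((barpt(a)+off-s['tool_pos'])[[0,2]]))
print('a',a,(barpt(a)+off-s['tool_pos']).round(4))
for b in np.linspace(a,-.02,7)[1:]:
    print(round(b,3),delta(barpt(b)+off,Rot.from_rotvec(s['orientation']).as_matrix(),s))
E
python3 d3.py
```

```text
0.010568940135810093 9.998006522655487 [ 1.6  2.7 -5.2] [0.54467139 0.11614036 0.1769672 ]
a 0.242 [-0.0011 -0.      0.0005]
0.198 [-0.0001 -0.0029  0.0068 -0.     -0.     -0.    ]
0.155 [-0.0001 -0.0042  0.0139 -0.     -0.     -0.    ]
0.111 [-0.0001 -0.0053  0.0211 -0.     -0.     -0.    ]
0.067 [-0.0001 -0.006   0.0283 -0.     -0.     -0.    ]
0.024 [-0.0001 -0.0064  0.0355 -0.     -0.     -0.    ]
-0.02 [-0.0001 -0.0065  0.0427 -0.     -0.     -0.    ]
```

>>> move_arm(deltas=[0,-0.0005,0.003,0,0,0,0,0,-0.0015,0.007,0,0,0,0,0,-0.0022,0.011,0,0,0,0,0,-0.003,0.015,0,0,0,0,0,-0.0037,0.019,0,0,0,0,0,-0.0043,0.023,0,0,0,0,0,-0.0048,0.027,0,0,0,0,0,-0.0051,0.03,0,0,0,0,0,-0.0053,0.033,0,0,0,0,0,-0.0055,0.035,0,0,0,0,0,-0.0055,0.035,0,0,0,0])

```text
t: 6.85
tool_pos: [0.5314, 0.117, 0.1449]
orientation: [-2.151, -2.017, 0.253]
force: [5.8, 2.3, -2.1]
opening: 0.0107
gripper_force: 10.0
```

```bash
python3 d3.py
```

```text
0.010714039236563945 9.995660036802292 [ 5.8  2.3 -2.1] [0.53137223 0.11696371 0.14490034]
a 0.031 [-0.0013 -0.      0.0004]
0.022 [-0.0001 -0.0015  0.0013 -0.     -0.     -0.    ]
0.014 [-0.0001 -0.0015  0.0027 -0.     -0.     -0.    ]
0.005 [-0.0001 -0.0015  0.0041 -0.     -0.     -0.    ]
-0.003 [-0.0001 -0.0016  0.0055 -0.     -0.     -0.    ]
-0.012 [-0.0001 -0.0016  0.0069 -0.     -0.     -0.    ]
-0.02 [-0.0001 -0.0016  0.0084 -0.     -0.     -0.    ]
```

>>> move_arm(deltas=[0,0.0,0.002,0,0,0,0,0,0.0005,0.004,0,0,0,0,0,0.0005,0.005,0,0,0,0,0,0.001,0.006,0,0,0,0,0,0.001,0.006,0,0,0,0])

```text
t: 7.48
tool_pos: [0.5303, 0.117, 0.1406]
orientation: [-2.15, -2.017, 0.254]
force: [-2.5, 1.6, 11.5]
opening: 0.0106
gripper_force: 10.0
```

```bash
python3 d3.py
```

```text
0.010634187116589054 10.003357529640198 [-2.5  1.6 11.5] [0.53027803 0.11702966 0.14058294]
a 0.003999999999999997 [-0.0015  0.      0.0005]
-0.0 [-0.0001 -0.0016  0.0006 -0.     -0.     -0.    ]
-0.004 [-0.0001 -0.0016  0.0012 -0.     -0.     -0.    ]
-0.008 [-0.0001 -0.0016  0.0019 -0.     -0.     -0.    ]
-0.012 [-0.0001 -0.0016  0.0026 -0.     -0.     -0.    ]
-0.016 [-0.0001 -0.0016  0.0032 -0.     -0.     -0.    ]
-0.02 [-0.0001 -0.0016  0.0039 -0.     -0.     -0.    ]
```

>>> move_arm(deltas=[0,0,0.001,0,0,0,0,0,0,0.001,0,0,0,0,0,0,0,0,0,0,0.35,0,0,0,0,0,0,0.35,0,0,0,0,0,0,0.35,0,0,-0.03,0,0,0,0.35,0,0,-0.08,0,0,0,0.35,0,0,-0.1,0,0,0,0.35,0,0,-0.1,0,0,0,0.35])

```text
t: 8.6
tool_pos: [0.5563, 0.1153, 0.2375]
orientation: [-2.153, -2.019, 0.25]
force: [0.2, -0.2, 0.4]
opening: 0.0327
gripper_force: 0.0
```

Run:
```python
from h import *
s=robot.read_state(); print(s['opening'],s['force'].round(1),s['tool_pos'],s['q'].round(2))
for n in ('top','scene'):
    p,d=robot.read_camera(n); m=cam(n); C=cloud(m,d); p=p.astype(int)
    mk=(p[...,2]>p[...,0]+25)&(abs(C[...,0]-.6)<.17)&(abs(C[...,1]-.1)<.15)&(C[...,2]>.09)&(C[...,2]<.2)
    B=C[mk]; n_=np.linalg.svd(B-np.median(B,0),full_matrices=False)[2][2]; print(n,len(B),n_.round(3))
    A=np.c_[B[:,0]-.6,np.ones(len(B))]; print(np.linalg.lstsq(A,B[:,2],rcond=None)[0],'z(x)')
    k=(p.max(-1)<70)&(abs(C[...,0]-.52)<.03)&(abs(C[...,1]+.09)<.03)&(C[...,2]>.1)&(C[...,2]<.145)
    print('lever handle',k.sum(),C[k].mean(0).round(4),C[k].min(0).round(3),C[k].max(0).round(3), 'pred',(pivot-.1*xm).round(4))
    if n=='scene':
        print(proj(m,[pivot-.1*xm+zm*.055])); cv2.imwrite('pics/s2.png',cv2.resize(p[90:250,180:380,::-1].astype(np.uint8),None,fx=4,fy=3.75))
R=toolR(0); print(delta((pivot-.1*xm)[:2].tolist()+[.24],R))
```

```text
0.03267742081785137 [ 0.2 -0.2  0.4] [0.55634665 0.11532269 0.2375453 ] [0.09 0.28 1.32 0.04 1.78 0.16]
top 1039 [-0.    -0.003  1.   ]
[-0.0010319   0.10844137] z(x)
lever handle 45 [ 0.5206 -0.0889  0.1294] [ 0.512 -0.099  0.101] [ 0.529 -0.082  0.138] pred [ 0.5201 -0.0924  0.08  ]
scene 3242 [-0.003 -0.002 -1.   ]
[-0.00291868  0.10857342] z(x)
lever handle 81 [ 0.5255 -0.0949  0.1214] [ 0.513 -0.103  0.1  ] [ 0.532 -0.085  0.137] pred [ 0.5201 -0.0924  0.08  ]
[[203.04712803 171.70970885]]
[-2.095e-01 -2.180e-02  2.000e-04 -2.518e-01  4.000e-04 -2.000e-04]
```

View pics/s2.png

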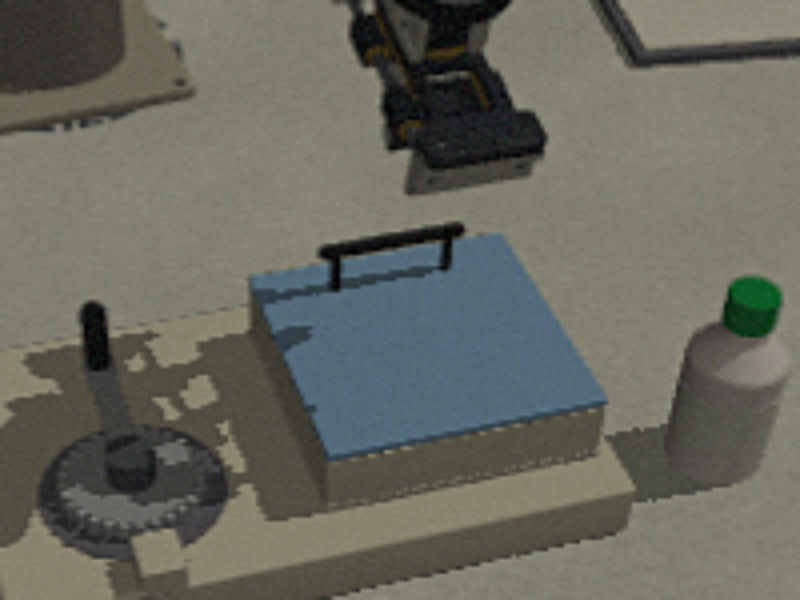

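The cover is level at 0.108 m, so it is shut. The lever handle top is at about (92,310) in the crop, as predicted. Moving above it now.

```bash
cat > d4.py <<'E'
from h import *
import sys
h=pivot-.1*xm; print(delta([h[0],h[1],float(sys.argv[1])],toolR(0,-np.pi/2)))
E
python3 d4.py .24
```

```text
[-2.0950e-01 -2.1800e-02  2.0000e-04 -1.9730e-01  1.9800e-01  1.5615e+00]
```

>>> move_arm(deltas=[-0.2095,-0.022,0,-0.197,0.198,1.5615,0.6,-0.2095,-0.022,0,-0.197,0.198,1.5615,0.6,-0.2095,-0.022,0,-0.197,0.198,1.5615,0.6,-0.2095,-0.022,0,-0.197,0.198,1.5615,0.6,-0.2095,-0.022,0,-0.197,0.198,1.5615,0.6,-0.2095,-0.022,0,-0.197,0.198,1.5615,0.6,-0.2095,-0.022,0,-0.197,0.198,1.5615,0.6,-0.2095,-0.022,0,-0.197,0.198,1.5615,0.6,-0.2095,-0.022,0,-0.197,0.198,1.5615,0.6,-0.2095,-0.022,0,-0.197,0.198,1.5615,0.6,-0.2095,-0.022,0,-0.197,0.198,1.5615,0.6])

```text
t: 10.07
tool_pos: [0.5199, -0.0921, 0.2403]
orientation: [-3.139, 0.097, 0.001]
force: [0.8, -1.1, -0.2]
opening: 0.0558
gripper_force: 0.0
```

```bash
python3 d4.py .109; python3 -c "
from h import *
s=robot.read_state();print(s['q'].round(2),s['opening'],s['tool_pos'])"
```

```text
[ 0.0002  0.0004  0.1313 -0.0012  0.0004  0.0021]
[-0.27 -0.07  1.67  0.    1.54  1.36] 0.0557936941643717 [ 0.51992152 -0.0921282   0.2403419 ]
```

>>> move_arm(deltas=[0,0,0.04,0,0,0,0.6,0,0,0.08,0,0,0,0.6,0,0,0.11,0,0,0,0.6,0,0,0.131,0,0,0,0.6,0,0,0.131,0,0,0,0.6,0,0,0.131,0,0,0,0,0,0,0.131,0,0,0,0,0,0,0.131,0,0,0,0,0,0,0.131,0,0,0,0,0,0,0.131,0,0,0,0], squeeze=6)

```text
t: 11.32
tool_pos: [0.521, -0.0925, 0.1109]
orientation: [-3.14, 0.1, -0.004]
force: [-0.4, -2.0, 1.4]
opening: 0.0179
gripper_force: 6.0
```

```bash
python3 -c "
from h import *
s=robot.read_state();print(s['force'].round(1),s['wrist_torque'].round(2),s['opening'],s['tool_pos'],delta([*(pivot-.1*xm)[:2],.109],toolR(0,-np.pi/2)))
for n in ('scene','top'):
    p,d=robot.read_camera(n);C=cloud(cam(n),d);print(n,proj(cam(n),[pivot,pivot-.1*xm]))
    cv2.imwrite(f'pics/{n}3.png',p[:,:,::-1])
a=cv2.imread('pics/scene3.png')[130:250,150:270];b=cv2.imread('pics/top3.png')[155:275,250:370]
cv2.imwrite('pics/c3.png',cv2.resize(np.hstack([a,b]),(800,400)))
"
```

```text
[-0.4 -2.   1.4] [-0.23  0.05 -0.02] 0.01788290466749293 [ 0.52095917 -0.09251422  0.11089897] [-0.0009 -0.      0.0019 -0.0001 -0.0023  0.    ]
scene [[212.8617718  212.67304904]
 [204.73172289 186.77499298]]
top [[308.58910362 195.77655222]
 [308.08375001 231.73707754]]
```

View pics/c3.png

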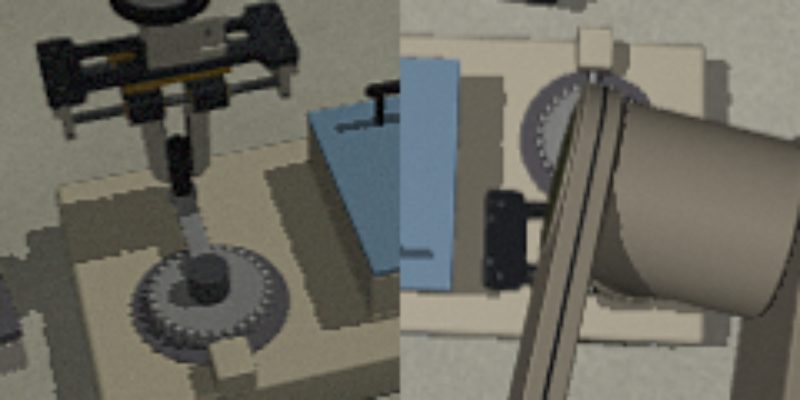

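The fingers straddle the lever handle: in the left crop the handle is at (180,165) between the pads, and the measured opening is 17.9 mm. Next I'll firm the grip and advance in quarter clicks, reading the force each time.

```bash
cat > f.py <<'E'
from h import *
s=robot.read_state(); r=M.T@(s['tool_pos']-pivot)
th=np.arctan2(-r[1],-r[0]); az=-Rot.from_rotvec(s['orientation']).as_matrix()[:,0]@xm
Rx=M.T@Rot.from_rotvec(s['orientation']).as_matrix()[:,0]
f=M.T@s['force']; t=np.array([np.sin(th),-np.cos(th),0]); rd=np.array([-np.cos(th),-np.sin(th),0])
print(f"t {s['t']:.2f} theta {th:.3f} r {np.hypot(*r[:2]):.4f} toolturn {np.arctan2(Rx[1],Rx[0]):.3f} push {-f@t:.1f} radial(out on tool) {f@rd:.1f} fz {f[2]:.1f} open {s['opening']:.4f} grip {s['gripper_force']:.0f}")
E
python3 f.py
```

```text
t 11.43 theta 0.000 r 0.0991 toolturn -0.000 push -1.5 radial(out on tool) 0.8 fz 2.4 open 0.0183 grip 6
```

>>> move_arm(deltas=[0,0,0,0,0,0,0,0,0,0,0,0,0,0,0,0.003,0,0,0,-0.03,0,0.0002,0.0056,0,0,0,-0.056,0,0.0002,0.0056,0,0,0,-0.056,0], squeeze=30)

```text
t: 12.05
tool_pos: [0.5208, -0.0952, 0.1107]
orientation: [-3.136, 0.01, -0.003]
force: [-0.7, 12.5, 7.7]
opening: 0.0174
gripper_force: 30.0
```

```bash
python3 f.py
```

```text
t 12.05 theta 0.027 r 0.0991 toolturn 0.058 push 12.5 radial(out on tool) 1.2 fz 7.7 open 0.0174 grip 30
```

>>> move_arm(deltas=[0,0.003,0,0,0,-0.03,0,0.0002,0.0056,0,0,0,-0.056,0,0.0002,0.0056,0,0,0,-0.056,0])

```text
t: 12.42
tool_pos: [0.5211, -0.098, 0.1106]
orientation: [-3.131, -0.08, -0.003]
force: [0.2, 26.4, 10.4]
opening: 0.0175
gripper_force: 30.0
```

```bash
python3 f.py
```

```text
t 12.43 theta 0.055 r 0.0988 toolturn 0.115 push 26.4 radial(out on tool) 0.1 fz 10.4 open 0.0175 grip 30
```

>>> move_arm(deltas=[0,0.003,0,0,0,-0.03,0,0.0002,0.0056,0,0,0,-0.056,0,0.0002,0.0056,0,0,0,-0.056,0])

```text
t: 12.8
tool_pos: [0.5214, -0.1076, 0.1107]
orientation: [-3.134, -0.167, -0.003]
force: [-0.8, 6.5, 6.0]
opening: 0.0176
gripper_force: 30.0
```

```bash
python3 f.py
```

```text
t 12.80 theta 0.153 r 0.0988 toolturn 0.170 push 6.6 radial(out on tool) 0.2 fz 6.0 open 0.0176 grip 30
```

>>> move_arm(deltas=[0,0.003,0,0,0,-0.03,0,0.0002,0.0056,0,0,0,-0.056,0,0.0002,0.0056,0,0,0,-0.056,0])

```text
t: 13.18
tool_pos: [0.5221, -0.1135, 0.1108]
orientation: [-3.129, -0.254, -0.003]
force: [-0.5, 6.4, 7.0]
opening: 0.0173
gripper_force: 30.0
```

```bash
python3 f.py
```

```text
t 13.18 theta 0.213 r 0.0988 toolturn 0.226 push 6.4 radial(out on tool) -0.5 fz 7.0 open 0.0173 grip 30
```

>>> move_arm(deltas=[0.0001,0.003,0,0,0,-0.028,0,0.0001,0.003,0,0,0,-0.028,0])

```text
t: 13.42
tool_pos: [0.5225, -0.1158, 0.1107]
orientation: [-3.124, -0.298, -0.002]
force: [-3.6, 8.1, 7.6]
opening: 0.0174
gripper_force: 30.0
```

```bash
python3 f.py
```

```text
t 13.43 theta 0.236 r 0.0989 toolturn 0.254 push 8.6 radial(out on tool) 2.2 fz 7.6 open 0.0174 grip 30
```

>>> move_arm(deltas=[0.0001,0.003,0,0,0,-0.028,0,0.0001,0.003,0,0,0,-0.028,0])

```text
t: 13.68
tool_pos: [0.5227, -0.1175, 0.1106]
orientation: [-3.117, -0.342, -0.001]
force: [-5.5, 12.1, 11.5]
opening: 0.0176
gripper_force: 30.0
```

```bash
python3 f.py
```

```text
t 13.68 theta 0.254 r 0.0990 toolturn 0.283 push 12.9 radial(out on tool) 3.1 fz 11.5 open 0.0176 grip 30
```

>>> move_arm(deltas=[0.0001,0.003,0,0,0,-0.028,0,0.0001,0.003,0,0,0,-0.028,0])

```text
t: 13.92
tool_pos: [0.523, -0.1193, 0.1105]
orientation: [-3.11, -0.386, 0.0]
force: [-8.6, 18.9, 12.7]
opening: 0.0175
gripper_force: 30.0
```

```bash
python3 f.py
```

```text
t 13.93 theta 0.272 r 0.0990 toolturn 0.311 push 20.3 radial(out on tool) 4.5 fz 12.7 open 0.0175 grip 30
```

>>> move_arm(deltas=[0.0001,0.003,0,0,0,-0.028,0,0.0001,0.003,0,0,0,-0.028,0])

```text
t: 14.18
tool_pos: [0.5243, -0.1246, 0.1107]
orientation: [-3.109, -0.43, -0.001]
force: [-6.2, 6.9, 9.3]
opening: 0.0174
gripper_force: 30.0
```

```bash
python3 f.py
```

```text
t 14.18 theta 0.327 r 0.0990 toolturn 0.339 push 8.3 radial(out on tool) 4.2 fz 9.3 open 0.0174 grip 30
```

>>> move_arm(deltas=[0.0001,0.003,0,0,0,-0.028,0,0.0001,0.003,0,0,0,-0.028,0])

```text
t: 14.42
tool_pos: [0.5252, -0.1276, 0.1107]
orientation: [-3.103, -0.473, -0.001]
force: [-7.1, 6.2, 9.9]
opening: 0.0176
gripper_force: 30.0
```

```bash
python3 f.py
```

```text
t 14.43 theta 0.359 r 0.0990 toolturn 0.366 push 8.0 radial(out on tool) 5.0 fz 9.9 open 0.0176 grip 30
```

>>> move_arm(deltas=[0.0001,0.003,0,0,0,-0.028,0,0.0001,0.003,0,0,0,-0.028,0])

```text
t: 14.68
tool_pos: [0.526, -0.1308, 0.1106]
orientation: [-3.096, -0.516, -0.001]
force: [-5.3, 4.0, 9.1]
opening: 0.0172
gripper_force: 30.0
```

```bash
python3 f.py
```

```text
t 14.68 theta 0.392 r 0.0992 toolturn 0.394 push 5.5 radial(out on tool) 3.7 fz 9.1 open 0.0172 grip 30
```

>>> move_arm(deltas=[0.0001,0.003,0,0,0,-0.028,0,0.0001,0.003,0,0,0,-0.028,0])

```text
t: 14.92
tool_pos: [0.5272, -0.1341, 0.1107]
orientation: [-3.09, -0.559, -0.001]
force: [-5.9, 1.9, 8.8]
opening: 0.0173
gripper_force: 30.0
```

```bash
python3 f.py
```

```text
t 14.93 theta 0.427 r 0.0991 toolturn 0.422 push 3.9 radial(out on tool) 4.8 fz 8.8 open 0.0173 grip 30
```

>>> move_arm(deltas=[0.0001,0.003,0,0,0,-0.028,0,0.0001,0.003,0,0,0,-0.028,0])

```text
t: 15.18
tool_pos: [0.5281, -0.1366, 0.1106]
orientation: [-3.081, -0.602, -0.0]
force: [-5.8, 4.7, 9.6]
opening: 0.0172
gripper_force: 30.0
```

```bash
python3 f.py
```

```text
t 15.18 theta 0.455 r 0.0992 toolturn 0.450 push 6.6 radial(out on tool) 3.6 fz 9.6 open 0.0172 grip 30
```

>>> move_arm(deltas=[0.0001,0.003,0,0,0,-0.028,0,0.0001,0.003,0,0,0,-0.028,0])

```text
t: 15.42
tool_pos: [0.5288, -0.1384, 0.1106]
orientation: [-3.07, -0.645, 0.001]
force: [-10.0, 9.4, 12.3]
opening: 0.0175
gripper_force: 30.0
```

```bash
python3 f.py
```

```text
t 15.43 theta 0.474 r 0.0993 toolturn 0.478 push 12.7 radial(out on tool) 5.4 fz 12.3 open 0.0175 grip 30
```

>>> move_arm(deltas=[0.0001,0.003,0,0,0,-0.028,0,0.0001,0.003,0,0,0,-0.028,0])

```text
t: 15.68
tool_pos: [0.5295, -0.14, 0.1105]
orientation: [-3.059, -0.688, 0.003]
force: [-14.2, 12.9, 16.6]
opening: 0.0175
gripper_force: 30.0
```

```bash
python3 f.py
```

```text
t 15.68 theta 0.492 r 0.0994 toolturn 0.506 push 17.6 radial(out on tool) 7.5 fz 16.6 open 0.0175 grip 30
```

>>> move_arm(deltas=[0.0001,0.003,0,0,0,-0.028,0,0.0001,0.003,0,0,0,-0.028,0])

```text
t: 15.92
tool_pos: [0.5316, -0.1444, 0.1106]
orientation: [-3.052, -0.731, 0.001]
force: [-8.4, 5.1, 11.3]
opening: 0.0172
gripper_force: 30.0
```

```bash
python3 f.py
```

```text
t 15.93 theta 0.541 r 0.0993 toolturn 0.534 push 8.4 radial(out on tool) 5.1 fz 11.3 open 0.0172 grip 30
```

Two clicks have been felt, at about 0.23 and 0.45. I'm now approaching the third at 0.673.

>>> move_arm(deltas=[0.0001,0.003,0,0,0,-0.028,0,0.0001,0.003,0,0,0,-0.028,0])

```text
t: 16.18
tool_pos: [0.5331, -0.1473, 0.1106]
orientation: [-3.042, -0.774, 0.001]
force: [-9.9, 3.5, 12.2]
opening: 0.0174
gripper_force: 30.0
```

```bash
python3 f.py
```

```text
t 16.18 theta 0.574 r 0.0994 toolturn 0.562 push 7.8 radial(out on tool) 6.9 fz 12.2 open 0.0174 grip 30
```

>>> move_arm(deltas=[0.0001,0.003,0,0,0,-0.028,0,0.0001,0.003,0,0,0,-0.028,0])

```text
t: 16.42
tool_pos: [0.5346, -0.1501, 0.1106]
orientation: [-3.031, -0.816, 0.001]
force: [-9.8, 2.8, 11.2]
opening: 0.0177
gripper_force: 30.0
```

```bash
python3 f.py
```

```text
t 16.43 theta 0.605 r 0.0995 toolturn 0.590 push 7.4 radial(out on tool) 7.0 fz 11.2 open 0.0177 grip 30
```

>>> move_arm(deltas=[0.0001,0.003,0,0,0,-0.028,0,0.0001,0.003,0,0,0,-0.028,0])

```text
t: 16.68
tool_pos: [0.5363, -0.1528, 0.1107]
orientation: [-3.02, -0.859, 0.0]
force: [-7.4, 3.2, 10.1]
opening: 0.0177
gripper_force: 30.0
```

```bash
python3 f.py
```

```text
t 16.68 theta 0.638 r 0.0995 toolturn 0.618 push 6.8 radial(out on tool) 4.5 fz 10.1 open 0.0177 grip 30
```

>>> move_arm(deltas=[0,0.002,0,0,0,-0.02,0,0,0.002,0,0,0,-0.02,0])

```text
t: 16.92
tool_pos: [0.5373, -0.1545, 0.1107]
orientation: [-3.011, -0.889, 0.0]
force: [-7.6, 1.8, 9.7]
opening: 0.0172
gripper_force: 30.0
```

```bash
python3 f.py
```

```text
t 16.93 theta 0.657 r 0.0996 toolturn 0.638 push 5.8 radial(out on tool) 5.3 fz 9.7 open 0.0172 grip 30
```

>>> move_arm(deltas=[0,0.001,0,0,0,-0.01,0,0,0.001,0,0,0,-0.01,0])

```text
t: 17.18
tool_pos: [0.5379, -0.1554, 0.1107]
orientation: [-3.007, -0.904, 0.0]
force: [-7.6, 2.2, 10.1]
opening: 0.0172
gripper_force: 30.0
```

```bash
python3 f.py
```

```text
t 17.18 theta 0.668 r 0.0996 toolturn 0.648 push 6.2 radial(out on tool) 5.0 fz 10.1 open 0.0172 grip 30
```

>>> move_arm(deltas=[0,0.001,0,0,0,-0.01,0,0,0.001,0,0,0,-0.01,0])

```text
t: 17.42
tool_pos: [0.5385, -0.1562, 0.1107]
orientation: [-3.002, -0.919, 0.0]
force: [-7.6, 2.8, 10.9]
opening: 0.0174
gripper_force: 30.0
```

```bash
python3 f.py
```

```text
t 17.43 theta 0.678 r 0.0996 toolturn 0.658 push 6.7 radial(out on tool) 4.6 fz 10.9 open 0.0174 grip 30
```

>>> move_arm(deltas=[0,0.001,0,0,0,-0.01,0,0,0.001,0,0,0,-0.01,0])

```text
t: 17.68
tool_pos: [0.5388, -0.1568, 0.1106]
orientation: [-2.997, -0.933, 0.001]
force: [-8.8, 3.5, 11.1]
opening: 0.0171
gripper_force: 30.0
```

```bash
python3 f.py
```

```text
t 17.68 theta 0.685 r 0.0996 toolturn 0.668 push 7.9 radial(out on tool) 5.1 fz 11.1 open 0.0171 grip 30
```

>>> move_arm(deltas=[0,-0.0006,0,0,0,0,0,0,-0.0006,0,0,0,0,0,0,-0.0006,0,0,0,0,0])

```text
t: 18.05
tool_pos: [0.5387, -0.1564, 0.1107]
orientation: [-2.998, -0.933, 0.0]
force: [-6.6, 2.7, 10.0]
opening: 0.0172
gripper_force: 30.0
```

```bash
python3 f.py
python3 - <<'E'
from h import *
s=robot.read_state(); print(s['wrist_torque'].round(3))
for n in ('scene',):
    p,d=robot.read_camera(n); m=cam(n); a=.673
    print(proj(m,[pivot+.1*(-np.cos(a)*xm-np.sin(a)*ym)+z*zm for z in (0,.055)]).round(1))
    cv2.imwrite('pics/s4.png',cv2.resize(p[90:250,120:340,::-1],(800,580)))
E
```

```text
t 18.05 theta 0.681 r 0.0996 toolturn 0.668 push 6.0 radial(out on tool) 3.8 fz 10.0 open 0.0172 grip 30
[0.483 1.258 0.312]
[[183.5 196.9]
 [181.  181.8]]
```

View pics/s4.png

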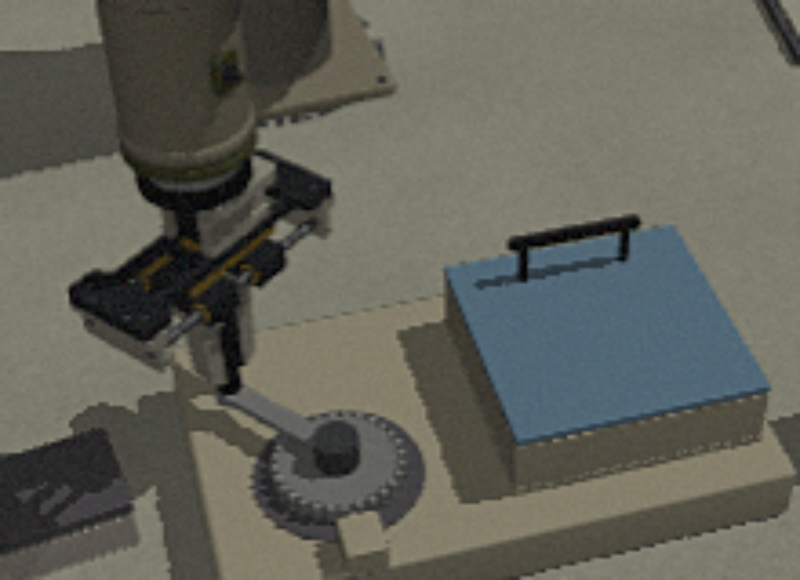

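>>> move_arm(deltas=[0,0,0,0,0,-0.01,0,0,0,0,0,0,-0.015,0,0,0,0,0,0,-0.015,0])

```text
t: 18.48
tool_pos: [0.5387, -0.1566, 0.1106]
orientation: [-2.991, -0.956, -0.0]
force: [-7.2, 2.4, 9.3]
opening: 0.0174
gripper_force: 30.0
```

```bash
python3 f.py; python3 -c "
from h import *
print(robot.read_state()['wrist_torque'].round(3))"
```

```text
t 18.48 theta 0.682 r 0.0996 toolturn 0.682 push 6.2 radial(out on tool) 4.5 fz 9.3 open 0.0174 grip 30
[0.443 1.156 0.219]
```

>>> move_arm(deltas=[0,0.0005,0,0,0,-0.005,0,0,0.0005,0,0,0,-0.005,0,0,0.0005,0,0,0,-0.005,0,0,0.0005,0,0,0,-0.005,0])

```text
t: 18.98
tool_pos: [0.5389, -0.1569, 0.1107]
orientation: [-2.988, -0.963, 0.0]
force: [-7.4, 2.5, 10.6]
opening: 0.0174
gripper_force: 30.0
```

```bash
python3 f.py; python3 -c "
from h import *
print(robot.read_state()['wrist_torque'].round(3))"
```

```text
t 18.98 theta 0.686 r 0.0996 toolturn 0.687 push 6.4 radial(out on tool) 4.5 fz 10.6 open 0.0174 grip 30
[0.558 1.278 0.16 ]
```

```bash
python3 -c "
from h import *
print(robot.close_job())"
```

```text
the job is handed in; nothing more can be done
None
```

I handed the job in with the cover shut and level and the gripper still holding the lever at the third click (about 5 N, measured near 0.68 rad); the bottle, rack and box were never approached, and the verdict was not shown.

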